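# Load and lock the motorised bangle stand

## Task

Put the bangles away on the motorised bangle stand: first stop the stand by turning its speed dial back until the pointer reads zero, then turn the keeper's wing knob anticlockwise until it clicks over into its open position. Slide every bangle on the dressing top down over the post so that they lie flat in one stack, then turn the wing knob back until it clicks shut with the keeper arm over the post. Leave the dial at zero, and do not knock over or push aside the perfume bottles, comb and hairbrush.

Things in the scene. Friction and masses are not known exactly. Their poses are not given: they have to be found in the camera images.
- stand: white motorised bangle stand, a slab 170 (x) by 320 (y) by 30 mm high, fixed to the dressing top; origin at the centre of its underside; x away from the robot at yaw 0, y to the left. On its top: the steel post in the middle, the keeper's column 110 mm to +y, the speed dial 110 mm to -y. Its place and yaw (up to about 20 degrees) vary
- seat (a point): centre of the aluminium disc (96 mm across, its top 33 mm above the dressing top) round the post's foot, on which the lowest bangle lies; stand's axes
- post_top (a point): top centre of the steel post: 48 mm diameter, standing 58 mm above the disc, tapered to 34 mm diameter over the last 8 mm (3 mm radial clearance in a bangle). A stack of four bangles is 56 mm high
- keeper (a joint): angle (rad) of the wing knob with its arm, on a column 110 mm to +y of the post. 0 = locked, arm over the post, 6 mm above its top; grows anticlockwise from above, arm towards the stand's +x, to 1.2 = open, arm well clear. Stops at both ends. A spring detent (0.12 Nm near each stop, falling to none at 0.6) presses it to the near stop; past 0.6 it snaps to the other, let go before, it springs back
- keeper_grip (a point): on the keeper's axis at the height to grip, 126 mm above the dressing top: 11 mm below the top of the wing, an upright bar 12 mm thick, 42 mm long, 32 mm high, in line with the arm. The point turns with it; the bar lies along its y axis, the arm points to its -y: tip 127 mm from the axis, 16 mm wide, its top 20 mm below this point
- dial (a joint): angle of the speed dial (rad): 0 = pointer on the zero mark (the one broad tick, at the edge of the scale towards -x of the stand); grows clockwise seen from above, range -0.6 to 2.2; starts between 0.6 and 1.8. Light friction (about 0.04 Nm), stays where it is left
- dial_grip (a point): point on the dial's axis at the height to grip (57 mm above the dressing top): 8 mm below the top of its black bar grip, 12 mm thick, 42 mm long and 30 mm high. The point turns with the dial; the bar lies along its x axis and the pointer, a white line on top and a thin black needle over the white scale, is at its -x end
- bangle1: one of the gold-coloured rigid bangles, a plain ring 62 mm outside, 54 mm inside (4 mm wall), 14 mm high, about 45 g, lying flat on the dressing top; origin at the centre of its underside, z along its axis. Three or four are there, all alike. Take it across its outside (62 mm) from above
- bangle2: one of the gold-coloured rigid bangles, a plain ring 62 mm outside, 54 mm inside (4 mm wall), 14 mm high, about 45 g, lying flat on the dressing top; origin at the centre of its underside, z along its axis. Three or four are there, all alike. Take it across its outside (62 mm) from above
- bangle3: one of the gold-coloured rigid bangles, a plain ring 62 mm outside, 54 mm inside (4 mm wall), 14 mm high, about 45 g, lying flat on the dressing top; origin at the centre of its underside, z along its axis. Three or four are there, all alike. Take it across its outside (62 mm) from above
- bangle4: one of the gold-coloured rigid bangles, a plain ring 62 mm outside, 54 mm inside (4 mm wall), 14 mm high, about 45 g, lying flat on the dressing top; origin at the centre of its underside, z along its axis. Three or four are there, all alike. Take it across its outside (62 mm) from above
- bottle4: squat smoke-glass perfume bottle 40 by 40 mm, 52 mm high with cap, standing among the bangles; origin at the centre of its underside; leave alone
- bottle1: amber perfume bottle 50 by 50 mm, 103 mm high, standing on the rose glass tray (150 by 300 mm, 12 mm rim) at the left; origin under its centre; leave alone
- bottle2: smoke perfume bottle 35 by 60 mm, 110 mm high, on the same tray; leave alone
- bottle3: amber perfume bottle 45 by 45 mm, 95 mm high, on the same tray; leave alone
- comb: silver plastic comb 170 by 32 mm, 5 mm thick, lying beyond the bangles; origin under its centre, x along it; leave alone
- hairbrush: wooden hairbrush 200 mm long, 60 mm wide, 25 mm high, lying beyond the stand; origin under its middle; leave alone

How it is judged:
On the way, in this order (a step that is already met when the one before it is completed fails the run):
1. the speed dial reads zero (within 0.12 rad) while the keeper is still locked (value of joint dial between -0.12 and 0.12 rad and value of joint keeper below 0.2 rad), for 0.3 s.
2. the keeper has clicked over into its open position (beyond 1.0 rad) (value of joint keeper above 1 rad), for 0.3 s.
3. every bangle lies flat on the stack round the post, keeper still open (horizontal distance between each of bangle1, bangle2, bangle3, bangle4 and seat below 0.006 m and z of each of bangle1, bangle2, bangle3, bangle4 in the frame of seat below 0.047 m and angle between each of bangle1, bangle2, bangle3, bangle4's own z axis and vertical below 0.12 rad and value of joint keeper above 1 rad), for 0.3 s.
4. the keeper has clicked shut over the post (below 0.15 rad) (value of joint keeper below 0.15 rad), for 0.3 s.
At the end, for the whole second after the job is handed in: Every bangle present is round the post (centre within 6 mm of the post's axis, level within 0.12 rad, underside no more than 47 mm above the disc) and at rest; the keeper is locked (joint below 0.15 rad); the dial is within 0.12 rad of zero (horizontal distance between each of bangle1, bangle2, bangle3, bangle4 and seat below 0.006 m and z of each of bangle1, bangle2, bangle3, bangle4 in the frame of seat below 0.047 m and angle between each of bangle1, bangle2, bangle3, bangle4's own z axis and vertical below 0.12 rad and linear speed of each of bangle1, bangle2, bangle3, bangle4 below 0.02 m/s and value of joint dial between -0.12 and 0.12 rad and value of joint keeper below 0.15 rad); the robot touches nothing.
It fails at once if a bystander is knocked over or pushed more than 5 cm aside (distance of any of bottle1, bottle2, bottle3, bottle4, comb, hairbrush from where it was at the start of the episode above 0.05 m or angle between any of bottle1, bottle2, bottle3, bottle4's own z axis and vertical above 0.6 rad).
Of bangle1, bangle2, bangle3, bangle4 only 3 to 4 are there at a start; the rules pass over those that are not, and their reading is None.
At some moment in a run one of bangle1, bangle2, bangle3, bangle4 may be knocked a few centimetres aside while the robot is not near it.
Once in a run the grip may slacken for a moment while it holds something.
It also fails if it takes over 192 s, if anything falls off the work surface, if the arm or the gripper's body presses on something with over 40 N, if the wrist force passes 120 N, or if a joint passes its speed limit or range.

## Robot

A 6-joint arm with a two-finger parallel gripper is mounted at the origin on the work surface. World frame = base frame: x ahead of the robot, y to its left, z up, the work surface at z = 0. Lengths are in m, angles in rad, forces in N, time in s.
With the tool pointing down it reaches from about 0.375 to 0.925 m from the base axis. Payload 5.7 kg.
Tool frame: the origin (TCP) lies midway between the tips of the shut fingers; the grasp point (between the pads) lies 19 mm behind it; z points along the fingers, y is the line along which they close (so a half turn about z gives the same grasp; the last joint's range is limited). The gripper opens to 88 mm and grips with 3 to 60 N. Pads are 20 mm wide; open, the fingers measure 115 mm over their backs; the gripper's body (75 mm by 178 mm) begins 61 mm behind the grasp point.
Start: joints at [-0.115, 0.359, 1.51, -0, 1.272, -0.115], TCP at [0.6, -0, 0.223] pointing down, gripper open.
Joint ranges: [-2.97, 2.97], [-1.01, 2.36], [0.21, 2.38], [-0.96, 4.11], [0.2, 2.71], [-2.98, 2.98]. Speed limits (rad/s): [2.39, 2.39, 3.14, 3.14, 3.14, 3.14].

## Interface

Orientations are given as a unit quaternion [x, y, z, w].
In Python, from bench import move_ptp, servo_line, goto_joints, move_gripper, sleep, inverse_kinematics, capture, PlanningError, close_job, spot_in, silhouettes, current_clock, current_joint_pos, current_qvel, current_joint_torque, current_position, current_orientation, current_force, current_torque, current_finger_gap, current_grip_force gives the robot as it stands. Calls block until the motion is done:
- move_ptp(position, orientation): joint-space move of the TCP to a pose.
- servo_line(position, orientation=None, rate=0.15, contact_N=None): straight line of the TCP; orientation=None keeps the orientation; rate is the mean speed in m/s. With contact_N (N) it stops when the force on the tool has changed by that much, and returns True; else False.
- goto_joints(angles): joint-space move.
- move_gripper(opening): finger opening in m; the grip force is fixed at half the most; returns when the fingers have stopped.
- sleep(seconds).
- inverse_kinematics(position, orientation): joint angles nearest the present ones, or None.
- capture(name): name is "scene" or "side" or "wrist"; returns a dict with "image" (384x512x3 uint8, blue, green, red), "range_z" (384x512 float32, m along the optical axis (not along the pixel's ray), 0 where there is no reading), "intrinsics" (3x3 intrinsics, pixels), "k1" (the pictures are not rectified: a ray, as slopes to the right and down, at radius r is drawn at 1 + k1 r^2 times it, then the intrinsics apply), "R" (3x3) and "t" (3): a world point X has camera coordinates R X + t. Camera axes: x right, y down, z forward; pixel columns grow to the right and rows downward; lengths in m; the calibration is good to about 2 mm. A picture is of the moment at which its call begins.
A pose or a line that the arm cannot do raises PlanningError and nothing moves.
- close_job(): hands the job in; it is judged then, once.
Trained networks look in the newest picture that a camera, given by its name, has taken for a name from the list of things; names that differ only in an ending like _2 or _b are one class to them, and where a whole thing is asked for, a point or a joint stands for the part that bears it (a point fixed in the world has none). Each returns a list of dicts, best first, with "conf" (0 to 1); they miss things now and then, are a little off and sometimes report something else, mostly with a low value. They report only what shows in the picture. A call takes as long as a camera call.
- spot_in(camera, query): "xy" ([column, row] in pixels, amid what is visible of it).
- silhouettes(camera, query): "region" (384x512 bool, what is visible of it) and "xy" ([column, row] in pixels, amid what is visible of it).
Readings, each from a call of its own:
- current_clock(): time.
- current_joint_pos(): joint angles.
- current_qvel(): joint speeds.
- current_joint_torque(): joint torques, N m.
- current_position(): TCP position.
- current_orientation(): TCP orientation.
- current_force(): force on the tool from outside, world axes, zero at the start.
- current_torque(): the same for the moment, N m.
- current_finger_gap(): finger opening in m.
- current_grip_force(): force on a finger pad.
Only numpy, scipy, OpenCV 4.12 (cv2) and the standard library are available. Lean on these libraries where they do the work, as an engineer would, in place of code of your own. Each camera call takes 0.05 s, during which the arm holds its last target. There are 200 camera calls.

## Working session

There is one attempt and no reset: what is moved stays moved. The work goes in short steps, each a Python script; the robot and the scene stay as the last script left them, time stands still between calls to the robot, and variables do not carry over. Pictures are saved under pics/ and viewed, at most 14 in all, crops included, and the job is handed in when it is done.

```bash
ls; mkdir -p pics; cat > h.py <<'E'
import numpy as np, cv2
from bench import *
def snap(n,save=None):
    c=capture(n)
    if save: cv2.imwrite('pics/'+save,c["image"])
    return c
def cloud(c):
    K=c["intrinsics"];h,w=c["range_z"].shape
    u,v=np.meshgrid(np.arange(w),np.arange(h))
    p=np.stack([u,v],-1).reshape(-1,1,2).astype(float)
    s=cv2.undistortPoints(p,K,np.array([c["k1"],0,0,0.])).reshape(h,w,2)
    z=c["range_z"]; X=np.dstack([s[...,0]*z,s[...,1]*z,z])
    W=(X-c["t"])@c["R"]; W[z==0]=np.nan
    return W
def ray(c,uv,zw):
    s=cv2.undistortPoints(np.array([[uv]],float),c["intrinsics"],np.array([c["k1"],0,0,0.])).ravel()
    d=c["R"].T@np.array([s[0],s[1],1]); o=-c["R"].T@c["t"]
    return o+d*(zw-o[2])/d[2]
def proj(c,X):
    X=np.atleast_2d(X)@c["R"].T+c["t"]; s=X[:,:2]/X[:,2:]; r=(s**2).sum(1,keepdims=True)
    s=s*(1+c["k1"]*r); return s*[c["intrinsics"][0,0],c["intrinsics"][1,1]]+c["intrinsics"][:2,2]
def down(yaw):  # tool z down; closing axis (tool y) in world at angle yaw+90deg... tool x at angle yaw
    return np.array([np.cos(yaw/2),np.sin(yaw/2),0,0.])
E
python3 - <<'E'
from h import *
print(current_orientation(),current_clock())
for n in("scene","side"):
    c=snap(n,n+'0.png'); W=cloud(c)
    print(n,-c["R"].T@c["t"],c["k1"])
    for q in("stand","keeper","dial","bangle1","bottle4","bottle1","comb","hairbrush","seat","post_top","keeper_grip","dial_grip"):
        for d in silhouettes(n,q):
            P=W[d["region"]]; print(q,round(d["conf"],2),np.round(d["xy"]),d["region"].sum(),np.round(np.nanmedian(P,0),3),np.round(np.nanmax(P[:,2]),3))
E
```

```text
pics
[ 7.07127755e-01  7.07085205e-01 -5.71319616e-04 -7.23862447e-04] 0.0
scene [1.21338228 0.60577825 1.24855017] -0.08946238861140345
stand 0.7 [263. 196.] 4000 [0.572 0.173 0.029] 0.139
keeper 0.75 [282. 189.] 288 [0.562 0.229 0.104] 0.139
keeper 0.71 [363. 212.] 283 [0.465 0.489 0.087] 0.121
dial 0.58 [237. 176.] 133 [0.561 0.05  0.042] 0.067
bangle1 0.52 [180. 119.] 62 [ 0.478 -0.317  0.008] 0.02
bangle1 0.44 [155. 146.] 63 [ 0.602 -0.317  0.007] 0.017
bottle4 0.67 [364. 211.] 311 [0.46  0.489 0.087] 0.121
bottle4 0.65 [394. 229.] 342 [0.46  0.588 0.067] 0.106
bottle4 0.57 [343. 200.] 387 [0.472 0.415 0.077] 0.112
bottle4 0.43 [189. 144.] 131 [ 0.55 -0.2   0.03] 0.302
bottle4 0.22 [153. 147.] 104 [ 0.603 -0.335  0.007] 0.018
bottle1 0.67 [364. 211.] 311 [0.46  0.489 0.087] 0.121
bottle1 0.65 [394. 229.] 342 [0.46  0.588 0.067] 0.106
bottle1 0.57 [343. 200.] 387 [0.472 0.415 0.077] 0.112
bottle1 0.43 [189. 144.] 131 [ 0.55 -0.2   0.03] 0.302
bottle1 0.22 [153. 147.] 104 [ 0.603 -0.335  0.007] 0.018
comb 0.87 [148. 186.] 390 [ 0.757 -0.216  0.001] 0.011
hairbrush 0.63 [218. 217.]
[... 1014 characters left out ...]
 290 [ 0.53  -0.221  0.033] 0.053
bottle1 0.8 [200. 149.] 220 [0.426 0.471 0.077] 0.116
bottle1 0.59 [198. 136.] 92 [0.443 0.578 0.08 ] 0.1
bottle1 0.58 [208. 162.] 380 [0.453 0.392 0.062] 0.11
comb 0.6 [344. 288.] 525 [ 0.743 -0.218  0.001] 0.007
hairbrush 0.7 [295. 212.] 563 [0.71  0.072 0.022] 0.027
hairbrush 0.31 [200. 136.] 133 [0.442 0.578 0.075] 0.116
seat 0.79 [246. 209.] 3275 [0.546 0.116 0.028] 0.224
post_top 0.66 [244. 210.] 3493 [0.546 0.118 0.028] 0.23
post_top 0.54 [206. 161.] 374 [0.452 0.392 0.062] 0.11
keeper_grip 0.48 [240. 173.] 203 [0.554 0.245 0.104] 0.137
dial_grip 0.63 [255. 220.] 152 [0.548 0.039 0.035] 0.066
dial_grip 0.52 [311. 327.] 236 [ 0.593 -0.335  0.011] 0.016
```

```bash
python3 - <<'E'
from h import *
a=cv2.imread('pics/scene0.png')[80:260,110:420]; b=cv2.imread('pics/side0.png')[120:380,180:400]
m=np.zeros((600,800,3),np.uint8); 
a=cv2.resize(a,(465,270)); b=cv2.resize(b,(330,390))
m[:270,:465]=a; m[200:590,467:797]=b
move_ptp([0.52,0.13,0.42],down(np.pi/2))
c=snap("wrist",'w0.png'); np.savez('w0.npz',**c); print(-c["R"].T@c["t"],c["R"][2])
m[310:598,:384]=cv2.resize(c["image"],(384,288))
cv2.imwrite('pics/m0.png',m)
E
```

```text
[0.51946758 0.20659821 0.5804499 ] [-0.00187465 -0.28488376 -0.95856024]
```

View pics/m0.png

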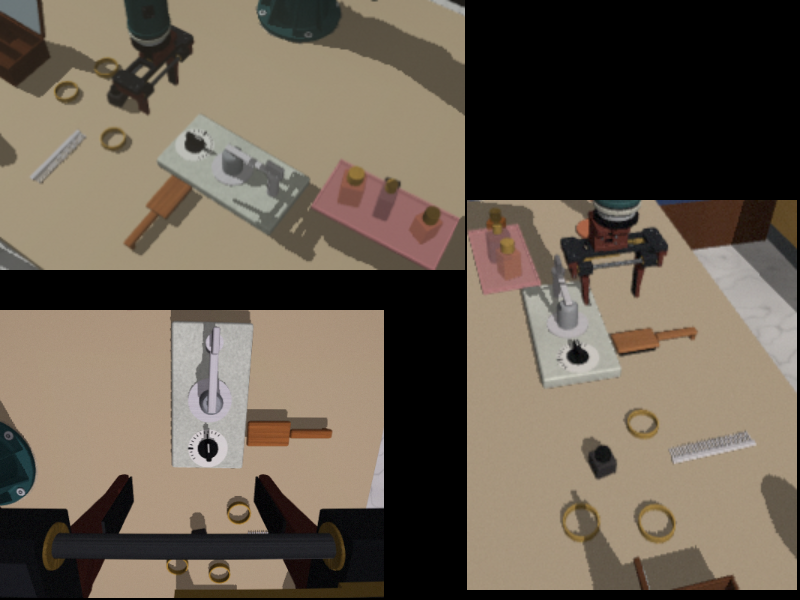

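```bash
cat >> h.py <<'E'
def stand_fit(c):
    W=cloud(c); m=(abs(W[...,2]-.030)<.004)&(W[...,0]>.35)&(W[...,1]>-.1)&(W[...,1]<.4)&(W[...,0]<.8)
    m=m.astype(np.uint8); n,l,s,_=cv2.connectedComponentsWithStats(m); k=1+s[1:,4].argmax()
    P=W[l==k][:,:2]; (cx,cy),sz,ang=cv2.minAreaRect((P*1000).astype(np.float32))
    lo=np.deg2rad(ang if sz[0]>sz[1] else ang+90)  # long axis angle
    yaw=(lo-np.pi/2+np.pi/2)%np.pi-np.pi/2
    return np.array([cx,cy])/1000,yaw,sz
def ringfit(W,m):
    P=W[m&(W[...,2]>.010)&(W[...,2]<.018)]
    from scipy.optimize import least_squares
    f=lambda q:np.clip(abs(np.hypot(*(P[:,:2]-q).T)-.029)-.002,0,.03)
    r=least_squares(f,np.median(P[:,:2],0),loss='soft_l1',f_scale=.002); return r.x,len(P),np.mean(r.fun)
E
python3 - <<'E'
from h import *
c=dict(np.load('w0.npz')); print(stand_fit(c))
C,yaw,_=stand_fit(c)
R=np.array([[np.cos(yaw),-np.sin(yaw)],[np.sin(yaw),np.cos(yaw)]])
for n,l in(("post",0),("keeper",.11),("dial",-.11)): print(n,C+R@[0,l], proj(c,np.r_[C+R@[0,l],.06]))
W=cloud(c)
for z0,z1 in((.085,.095),(.058,.07),(.13,.14),(.1,.108)):
    m=(W[...,2]>z0)&(W[...,2]<z1)&(W[...,1]<.35)&(W[...,1]>-.05)&(W[...,0]>.45)&(W[...,0]<.65);print(z0,m.sum(),W[m].mean(0).round(3), W[m].min(0).round(3),W[m].max(0).round(3))
move_ptp([0.55,-0.22,0.42],down(np.pi/2))
c=snap("wrist",'w1.png'); W=cloud(c)
for q in("bangle1","bottle4","comb"):
    for d in silhouettes("wrist",q):
        P=W[d["region"]]; print(q,round(d["conf"],2),np.round(d["xy"]),d["region"].sum(),np.round(np.nanmedian(P,0),3),np.round(np.nanmax(P[:,2]),3))
        if q=="bangle1": print(ringfit(W,d["region"]))
        else: print(np.nanpercentile(P,[3,97],0).round(3))
p=(C+R@[0,-.11])
move_ptp([p[0],p[1]-.03,0.32],down(np.pi/2+yaw))
c=snap("wrist",'w2.png'); np.savez('w2.npz',**c)
print(stand_fit(c), proj(c,np.r_[p,.065]))
m=np.vstack([cv2.resize(cv2.imread('pics/w1.png'),(400,300)),cv2.resize(c["image"],(400,300))]);cv2.imwrite('pics/m1.png',m)
E
```

```text
(array([0.55309497, 0.15501062]), np.float64(-0.025430924723330195), (318.0644226074219, 169.06248474121094))
post [0.55309497 0.15501062] [[280.06715599 122.38042565]]
keeper [0.55589207 0.26497505] [[283.25793635  47.16961691]]
dial [0.55029787 0.04504619] [[277.16441274 189.50310002]]
0.085 369 [0.552 0.155 0.089] [0.531 0.133 0.085] [0.575 0.176 0.094]
0.058 199 [0.549 0.062 0.064] [0.529 0.025 0.059] [0.557 0.26  0.068]
0.13 348 [0.556 0.265 0.136] [0.549 0.244 0.13 ] [0.562 0.286 0.139]
0.1 1108 [0.554 0.208 0.106] [0.54 0.14 0.1 ] [0.571 0.279 0.108]
bangle1 0.8 [320.  96.] 254 [ 0.65  -0.146  0.013] 0.016
(array([ 0.6362424 , -0.13855385]), 204, np.float64(6.647876927420241e-05))
bangle1 0.76 [276. 213.] 129 [ 0.585 -0.357  0.013] 0.016
(array([ 0.59113766, -0.3348396 ]), 91, np.float64(1.4671670541754316e-05))
bangle1 0.64 [218. 194.] 384 [ 0.471 -0.309  0.013] 0.017
(array([ 0.4719941 , -0.30439476]), 227, np.float64(8.128149361000549e-05))
bottle4 0.63 [249. 129.] 608 [ 0.533 -0.206  0.037] 0.055
[[ 0.514 -0.228  0.017]
 [ 0.553 -0.189  0.053]]
comb 0.65 [372. 134.] 1677 [ 0.749 -0.216  0.004] 0.008
[[ 0.671 -0.231 -0.001]
 [ 0.827 -0.201  0.006]]
(array([0.55242297, 0.09710638]), np.float64(-0.02549550637976461), (201.65745544433594, 168.7198028564453)) [[257.01851324 126.35316154]]
```

View pics/m1.png

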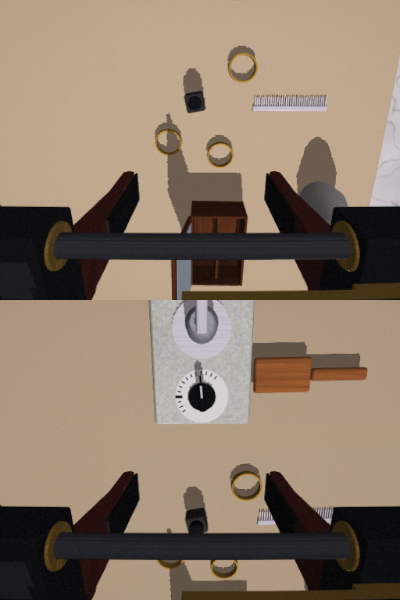

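```bash
python3 - <<'E'
from h import *
c=dict(np.load('w2.npz')); W=cloud(c); p=np.array([.5503,.0450])
m=(W[...,2]>.058)&(W[...,2]<.072)&(np.hypot(W[...,0]-p[0],W[...,1]-p[1])<.03)
P=W[m][:,:2]; r=cv2.minAreaRect((P*1e4).astype(np.float32)); w,v=np.linalg.eigh(np.cov(P.T))
print(m.sum(),P.mean(0),r,np.rad2deg(np.arctan2(v[1,1],v[0,1])),np.sqrt(w))
i=c["image"][85:170,210:305]; cv2.imwrite('pics/d.png',cv2.resize(i,None,fx=6,fy=6,interpolation=cv2.INTER_CUBIC))
E
```

```text
314 [0.55077131 0.04612023] ((5508.3125, 455.224853515625), (119.17123413085938, 421.1921691894531), 3.509204626083374) 93.40335745563718 [0.003439   0.01210061]
```

View pics/d.png

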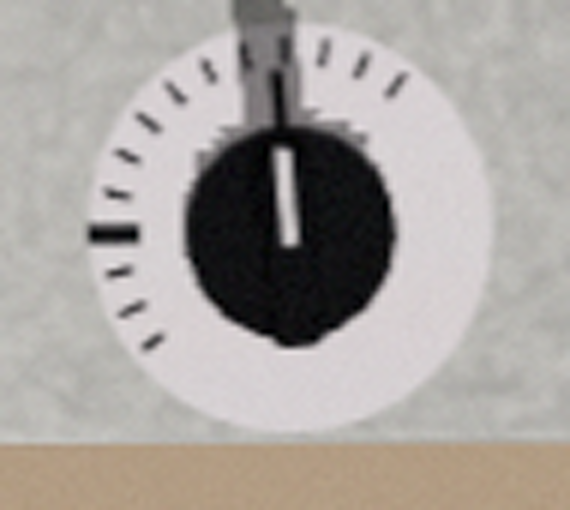

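```bash
cat >> h.py <<'E'
YAW=-0.0255; C=np.array([.5531,.1550])
RS=np.array([[np.cos(YAW),-np.sin(YAW)],[np.sin(YAW),np.cos(YAW)]])
DIAL=C+RS@[0,-.11]; KEEP=C+RS@[0,.11]
def knob_angle(c,p,z0,z1,rad=.03):
    W=cloud(c); m=(W[...,2]>z0)&(W[...,2]<z1)&(np.hypot(W[...,0]-p[0],W[...,1]-p[1])<rad)
    P=W[m][:,:2]; w,v=np.linalg.eigh(np.cov(P.T)); return m.sum(),P.mean(0),np.arctan2(v[1,1],v[0,1])%np.pi
E
python3 - <<'E'
from h import *
d=DIAL; a0=np.deg2rad(93.5); a1=np.pi+YAW
move_ptp([d[0],d[1],.16],down(a0)); move_gripper(.05)
print(servo_line([d[0],d[1],.040],rate=.1,contact_N=6),current_position())
move_gripper(0); print(current_finger_gap(),current_joint_pos())
for a in np.linspace(a0,a1,6)[1:]:
    move_ptp([d[0],d[1],.040],down(a)); print(a,current_torque().round(3),current_force().round(1))
move_gripper(.05); servo_line([d[0],d[1],.16],rate=.15)
move_ptp([d[0],d[1]-.03,0.32],down(np.pi/2+YAW))
c=snap("wrist"); n,q,a=knob_angle(c,d,.058,.072); print(n,q,'dial',a1-a if a>1 else -a+YAW, current_clock())
i=c["image"][85:170,210:305]; cv2.imwrite('pics/d1.png',cv2.resize(i,None,fx=5,fy=5,interpolation=cv2.INTER_CUBIC))
E
```

```text
False [0.55085657 0.04502734 0.04058477]
0.011613982586218331 [-4.33870779e-02  5.20180743e-01  1.79016882e+00  3.32132132e-04
  8.27844616e-01 -1.04557566e-01]
1.928724811209717 [ 0.228 -1.008  0.008] [ 7.1  1.4 -4.4]
2.2255667718047363 [ 0.393 -1.18   0.015] [ 6.6  2.3 -5.6]
2.522408732399755 [ 0.671 -1.3    0.015] [ 8.2  4.2 -6.1]
2.819250692994774 [ 1.009 -1.409  0.084] [ 8.4  5.4 -6.2]
3.116092653589793 [ 1.336 -1.47   0.008] [ 7.6  7.5 -6.9]
326 [0.55080859 0.04599933] dial 0.0001816674478569702 13.4083
```

View pics/d1.png

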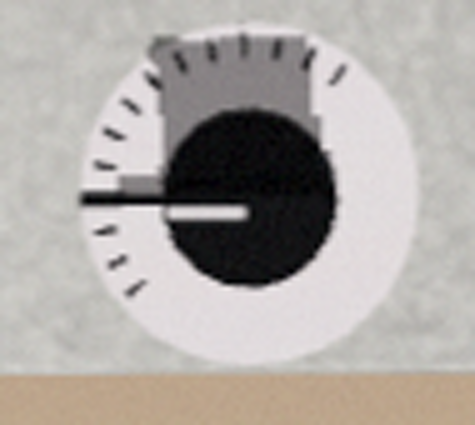

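```bash
python3 - <<'E'
from h import *
k=np.array([.5558,.2650]); a0=np.pi/2+YAW
move_ptp([k[0],k[1],.22],down(a0)); move_gripper(.05)
print(servo_line([k[0],k[1],.110],rate=.1,contact_N=6),current_position())
move_gripper(0); print(current_finger_gap())
for a in np.linspace(0,1.18,8)[1:]:
    move_ptp([k[0],k[1],.110],down(a0+a)); print(round(a,2),current_torque().round(3),current_force().round(1))
move_gripper(.05); servo_line([k[0],k[1],.22],rate=.15)
move_ptp([.52,.13,.42],down(np.pi/2))
c=snap("wrist",'w3.png'); n,q,a=knob_angle(c,k,.125,.142); print(n,q,'keeper',a-a0)
W=cloud(c); m=(W[...,2]>.085)&(W[...,2]<.095)&(np.hypot(W[...,0]-C[0],W[...,1]-C[1])<.04); P=W[m]
print('post',m.sum(),(P.min(0)+P.max(0))/2,P.mean(0),cv2.minEnclosingCircle((P[:,:2]*1e4).astype(np.float32)))
i=c["image"][0:220,200:460]; cv2.imwrite('pics/k1.png',cv2.resize(i,None,fx=2,fy=2))
print(current_clock())
# bangles
move_ptp([0.55,-0.22,0.42],down(np.pi/2)); c=snap("wrist"); W=cloud(c)
for d in silhouettes("wrist","bangle1"): print(round(d["conf"],2),d["xy"],ringfit(W,d["region"]))
E
```

```text
False [0.55634449 0.26518592 0.11067337]
0.011942014019646204
0.17 [-0.091 -0.675 -0.09 ] [ 5.1  0.  -2.7]
0.34 [-0.091 -0.723 -0.049] [ 6.6 -0.3 -3.4]
0.51 [-0.09  -0.752 -0.07 ] [ 7.1 -0.1 -4.4]
0.67 [-0.016 -0.769  0.04 ] [ 8.7  1.  -4.2]
0.84 [ 0.592 -0.757  0.02 ] [ 4.5  3.7 -3.5]
1.01 [ 0.33  -0.914  0.109] [ 6.9  3.6 -4.4]
1.18 [ 0.379 -0.93   0.082] [ 6.8  3.8 -4.2]
376 [0.55543772 0.2645423 ] keeper 1.1928001166353988
post 689 [0.55325595 0.15523524 0.08914943] [0.55287004 0.15591307 0.08970953] ((5531.669921875, 1545.9090576171875), 232.15115356445312)
21.2417
0.91 [340.5, 105.4] (array([ 0.66724402, -0.16432644]), 256, np.float64(4.057205702045199e-06))
0.82 [281.3, 209.9] (array([ 0.59132114, -0.33530571]), 205, np.float64(9.083931408893008e-06))
0.7 [207.3, 191.2] (array([ 0.4720313 , -0.30419269]), 227, np.float64(8.498900880719224e-05))
```

View pics/k1.png

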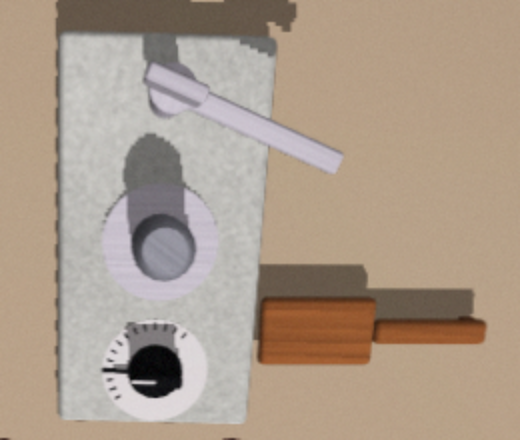

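```bash
cat >> h.py <<'E'
Q=down(np.pi/2)
def pick(p):
    move_gripper(.088); move_ptp([p[0],p[1],.10],Q); servo_line([p[0],p[1],.005],rate=.1,contact_N=10)
    print('z',current_position().round(4)); move_gripper(0); print('gap',current_finger_gap())
    servo_line([p[0],p[1],.16],rate=.15); print('lifted gap',current_finger_gap())
def place(level,xy=C):
    move_ptp([xy[0],xy[1],.16],Q); g=current_finger_gap(); print('over post gap',g)
    if g<.058: return False
    zt=.005+.033+.014*level+.001
    hit=servo_line([xy[0],xy[1],zt],rate=.06,contact_N=8)
    print('hit',hit,current_position().round(4),'target',zt,current_force().round(1),current_finger_gap()); return hit
E
python3 - <<'E'
from h import *
pick([.6672,-.1643]); print(place(0),current_clock())
c=snap("side",'s1.png'); cv2.imwrite('pics/s1c.png',cv2.resize(c["image"][130:270,170:320],None,fx=4,fy=4))
E
```

```text
z [ 0.6678 -0.1645  0.0057]
gap 0.06158115892630549
lifted gap 0.06146518476549064
over post gap 0.06165302206507689
hit False [0.5533 0.1551 0.0393] target 0.039 [ 0.1 -0.1 -0.5] 0.061502352332877576
False 30.9917
```

View pics/s1c.png

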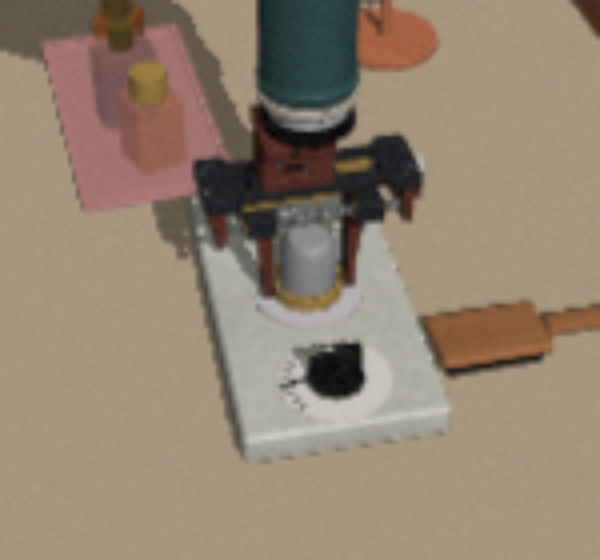

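```bash
cat >> h.py <<'E'
def release():
    move_gripper(.088); p=current_position(); servo_line([p[0],p[1],.17],rate=.15)
def look():
    move_ptp([0.55,-0.22,0.42],Q); c=snap("wrist"); W=cloud(c); out=[]
    for d in silhouettes("wrist","bangle1"):
        try: r=ringfit(W,d["region"])
        except Exception: continue
        print(round(d["conf"],2),np.round(d["xy"]),r)
        if r[1]>80 and r[2]<1e-3 and d["conf"]>.4: out.append(r[0])
    return out
E
python3 - <<'E'
from h import *
release()
for lv in(1,2):
    o=look()
    if not o: break
    pick(o[0]); h=place(lv)
    if h or current_finger_gap()<.058: print('PROBLEM'); break
    release()
print(current_clock())
if True:
    c=snap("side"); cv2.imwrite('pics/s2c.png',cv2.resize(c["image"][130:370,170:370],None,fx=2.5,fy=2.5))
E
```

```text
0.82 [273. 188.] (array([ 0.59150423, -0.3353065 ]), 215, np.float64(2.4079669442233067e-05))
0.64 [214. 195.] (array([ 0.47273923, -0.30387797]), 157, np.float64(3.848077107619855e-05))
z [ 0.5921 -0.3357  0.0057]
gap 0.06004522157228913
lifted gap 0.06030527809289629
over post gap 0.06007543478296661
hit False [0.5534 0.155  0.0533] target 0.053 [-0.3 -0.8 -1.3] 0.060053311945973596
45.8
```

View pics/s2c.png

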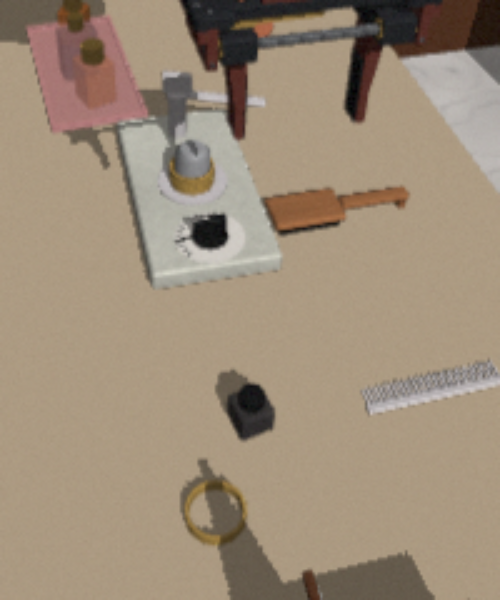

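```bash
python3 - <<'E'
from h import *
o=look(); p=o[0] if o else np.array([.4725,-.304])
pick(p); h=place(2)
if not h and current_finger_gap()>.058: release()
print(current_clock())
move_ptp([.52,.13,.42],Q); c=snap("wrist"); W=cloud(c)
w=c["image"][0:260,150:450]; s=snap("side")["image"]; z=snap("scene")["image"]
m=np.hstack([cv2.resize(w,(400,347)),cv2.resize(s[130:370,130:400],(390,347))]); 
m=np.vstack([m,cv2.resize(z[80:260,110:420],(790,250))]); cv2.imwrite('pics/m3.png',m)
r=np.hypot(W[...,0]-C[0],W[...,1]-C[1]); S=W[(r>.025)&(r<.034)&(W[...,2]>.05)]; print(len(S),np.percentile(S[:,2],[10,50,90,99]).round(4))
print(knob_angle(c,[.5558,.265],.125,.142)[2]-np.pi/2-YAW, knob_angle(c,DIAL,.058,.072))
E
```

```text
0.86 [218. 168.] (array([ 0.4720934 , -0.30434272]), 204, np.float64(0.00010470899068233176))
z [ 0.4725 -0.3047  0.0055]
gap 0.0613546357934377
lifted gap 0.06170600156797446
over post gap 0.06154168458930022
hit False [0.5534 0.1551 0.0674] target 0.067 [ 0.2  0.1 -0.7] 0.06194716721655378
55.375
4224 [0.4202 0.5065 0.5241 0.5265]
1.20311593369795 (np.int64(185), array([0.55005274, 0.04676666]), np.float64(3.1173377937612496))
```

View pics/m3.png

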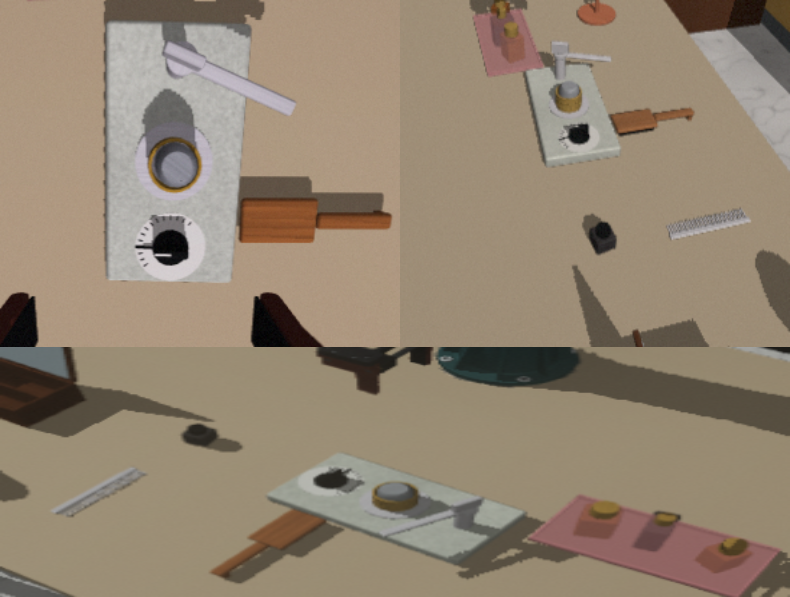

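```bash
python3 - <<'E'
from h import *
c=snap("wrist"); W=cloud(c); r=np.hypot(W[...,0]-C[0],W[...,1]-C[1]); S=W[(r>.0275)&(r<.0305)&(W[...,2]>.04)&(W[...,2]<.12)]; print(len(S),np.percentile(S[:,2],[10,50,90,99]).round(4))
k=np.array([.5557,.2648]); a0=np.pi/2+YAW
move_ptp([k[0],k[1],.22],down(a0+1.2)); move_gripper(.05)
print(servo_line([k[0],k[1],.110],rate=.1,contact_N=6)); move_gripper(0); print(current_finger_gap())
for a in np.linspace(1.2,0.02,8)[1:]:
    move_ptp([k[0],k[1],.110],down(a0+a)); print(round(a,2),current_torque().round(3),current_force().round(1))
move_gripper(.05); servo_line([k[0],k[1],.22],rate=.15)
move_ptp([.52,.13,.42],Q); sleep(.5)
c=snap("wrist"); print('keeper',knob_angle(c,k,.125,.142)[2]-a0, 'dial',knob_angle(c,DIAL,.058,.072)[2]-np.pi-YAW)
s=snap("side")["image"]; cv2.imwrite('pics/m4.png',np.hstack([cv2.resize(c["image"][0:260,150:450],(400,347)),cv2.resize(s[130:270,170:320],(372,347))]))
print(current_clock())
E
```

```text
225 [0.073  0.0746 0.076  0.0766]
False
0.011612919624080953
1.03 [ 0.878 -0.227  0.099] [ 2.3  6.4 -1.9]
0.86 [ 0.844 -0.246  0.068] [ 2.   6.6 -3.7]
0.69 [ 0.846 -0.239  0.004] [ 1.9  7.3 -3.6]
0.53 [ 0.847 -0.286 -0.006] [ 2.1  7.6 -2.4]
0.36 [ 0.897 -0.287 -0.073] [ 3.7  7.4 -3.8]
0.19 [ 0.914 -0.34  -0.126] [ 3.1  8.4 -3.1]
0.02 [ 0.938 -0.353 -0.092] [ 1.8  7.2 -4. ]
keeper -0.0061254744176981735 dial -0.008786128722641253
65.4
```

View pics/m4.png

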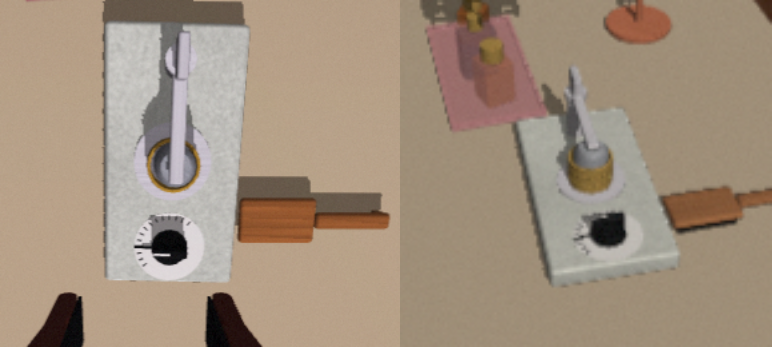

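The keeper is shut over the post, all three bangles lie flat with the top of the stack at 75 mm, and the dial reads zero. The arm is clear, so I'm handing in.

```bash
python3 -c "
from bench import *
print(close_job())"
```

```text
the job is handed in; nothing more can be done
None
```

The job is handed in, result not shown: the dial reads zero, all three bangles found lie flat on the post, the keeper is shut over it, and no bottle, comb or brush was visibly disturbed.

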